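Take the spent carbon cartridge out of the countertop water purifier

ROBOT

A 6-joint arm with a two-finger parallel gripper is mounted at the origin on the work surface. World frame = base frame: x ahead of the robot, y to its left, z up, the work surface at z = 0. Lengths are in mm, angles in rad, forces in N, time in s.
With the tool pointing down it reaches from about 350 to 850 mm from the base axis. Payload 8.1 kg.
Tool frame: the origin (TCP) lies midway between the tips of the shut fingers; the grasp point (between the pads) lies manip.tcp_to_grasp behind it (manip.tcp_to_grasp is the distance from the TCP to the grasp point, in mm); z points along the fingers, y is the direction in which the jaws open and shut (so a half turn about z gives the same grasp; the last joint's range is limited). The gripper opens to 93 mm and grips with 3 to 60 N. Pads are 15 mm wide; open, the fingers measure 128 mm over their backs; the gripper's body (75 mm by 188 mm) begins 65 mm behind the grasp point.
Start: joints at [-0.085, 0.13, 1.488, -0, 1.523, -0.085], TCP at [600.004, 0.022, 218.635] pointing down, gripper open.
Joint ranges: [-2.96, 2.96], [-0.89, 2.26], [0.02, 2.5], [-1.34, 4.48], [0, 2.73], [-2.66, 2.66]. Speed limits (rad/s): [2.39, 2.39, 2.79, 3.14, 3.14, 3.14].

INTERFACE

Orientations are given as a 3x3 rotation matrix whose columns are the frame's x, y, z axes.
In Python, from station import manip, eyes, finder gives the robot as it stands.
- The arm moves only by the shell command python3 -m crank 'ROWS' [FORCE]. ROWS is JSON, a list of rows, each a list of 7 numbers: the shift along the world's x, y, z in cm, then the turn, a rotation vector about the world's x, y, z in degrees, then the closure, from -1 (fully open) to 1 (shut). In form: [[dx, dy, dz, wx, wy, wz, hand], ...]. A call has 1 to 12 rows; each row is the pose to reach, as a shift and turn from the pose commanded when the call began; what a row does not reach only later rows make up. A row lasts 1/10 s, in which the tool goes at most 50 mm and 8.59 degrees, less where a joint would pass 70% of its speed; a pose out of reach is approached as far as the arm can. A call with a gripper value outside its range is refused whole. The fingers move at their own pace and stop on an object; FORCE is the grip in N (left out, the last holds). Time passes only in rows, so rows that repeat a pose let the fingers close. It gives the time, the measured TCP pose, the force and the opening at its end, in the units of the state.
- manip.sense(): the state, without advancing time (a new reading comes with each control period).
- eyes.get_image(name): name is "scene" or "side" or "wrist"; returns the picture (420x560x3 uint8, blue, green, red); there is no depth.
- eyes.get_calibration(name): a dict with "fovy" (degrees; the focal length in pixels is half the picture's height over the tangent of half this angle, whatever the lens; pixels are square), "cx", "cy" (the principal point, pixels), "k1" (the pictures are not rectified: a ray, as slopes to the right and down, at radius r is drawn at 1 + k1 r^2 times it, then the intrinsics apply), "T" (4x4, takes a point from camera to world coordinates). Camera axes: x right, y down, z forward; pixel columns grow to the right and rows downward; lengths in mm; the calibration is good to about 2 mm. A picture is of the moment at which its call begins: read the wrist's pose just before it. get_calibration takes no time and is no camera call; for the wrist camera it gives the pose at the moment of the call.
- manip.sign_off(): hands the job in, once; it reports no verdict.
Trained networks look in the newest picture that a camera, given by its name, has taken for a name from the list of things; names that differ only in an ending like _2 or _b are one class to them, and where a whole thing is asked for, a point or a joint stands for the part that bears it (a point fixed in the world has none). Each returns a list of dicts, best first, with "score" (0 to 1); they miss things now and then, are a little off and sometimes report something else, mostly with a low value. They report only what shows in the picture. A call takes as long as a camera call. They do not tell look-alikes from the thing itself.
- finder.search_frame(target, camera): "centre" ([x, y, z] in mm, in the coordinates of the camera as it stood for that picture, good to about 4 mm: the middle of the surface that is visible of it).
The state is a dict: "time": time; "qpos": joint angles; "dq": joint speeds; "joint_efforts": joint torques, N m; "position": TCP position; "orientation": TCP orientation; "wrist_force": force on the tool from outside, world axes, zero at the start; "torque": the same for the moment, N m; "finger_gap": opening from 0.0 (shut) to 1.0 (fully open).
Only numpy, scipy, OpenCV 4.12 (cv2) and the standard library are available. Lean on these libraries where they do the work, as an engineer would, in place of code of your own. Each camera call takes 0.05 s, during which the arm holds its last target.

TASK

The green carbon cartridge of the water purifier is spent. First shut the purifier's water: pull the red-tipped locking toggle out of its lock, flip it over to the red-dot side and let it drop back in. Then push the green cartridge in until its latch lets go and it springs out, pull it free, stand it gently upright in the white cup to drain, and cover its empty socket with the teal silicone lid; leave the blue cartridge latched in and everything else where it stands.

Things in the scene. Friction and masses are not known exactly. Their poses are not given: they have to be found in the camera images.
- purifier: White box-shaped water purifier fixed to the worktop, 150 deep (x) x 262 wide (y) x 150 mm high; its flat top (the deck) is 150 mm above its origin. Origin: centre of its underside; x points to its back, away from the spout (the front faces -x), z up. It may stand turned up to 0.5 rad either way. Spout on the front face at y = +86 mm, sticking out 49 mm, top 112 mm high.
- socket_right (a point): Centre of the mouth of the right-hand cartridge socket (a 57 mm bore with a black trim ring), level with the deck; at x = 5, y = -82 mm in the purifier's frame. The green cartridge starts in either socket.
- socket_left (a point): Centre of the mouth of the left-hand socket, likewise; at x = 5, y = -8 mm in the purifier's frame.
- carbon_cartridge: Spent cartridge: green fluted cap 52 mm across, 38 tall, on a white body 49 across; 110 long, 0.22 kg. Origin: centre of flat underside, z to the cap. Latched, the cap is flush with the deck (to 2 mm). Push it in 6 to 8 mm (8 N; stop at 9), let go: a spring lifts it till the cap stands 32 mm proud, resting loosely on a lifter; then it pulls straight up. Pushed right in again it relatches.
- sediment_cartridge: The same cartridge with a blue cap, in the other socket; it stays latched.
- shutoff (a joint): Tilt of the locking toggle about its pivot, rad: 0 = leaning 0.42 rad to the front (-x of the purifier, blue dot, water open), 0.84 = leaning 0.42 rad to the back (+x, red dot, water shut). The hinge axis is the purifier's y. It turns only while the bat is pulled out at least 7 mm; otherwise a lock pin stops it within 0.06 rad of either end.
- shutoff_bat (a joint): How far the toggle's bat is pulled out along its own axis, m: 0 = seated in its lock, 0.011 = fully out. A spring pulls it back in (3 N seated, 7 N fully out). At the shut end it must be let drop back to 0.
- shutoff_pivot (a point): Pivot of the toggle, 14 mm above the deck, at x = 0, y = +86 mm in the purifier's frame, on top of a brass bonnet 33 mm in diameter.
- shutoff_tip (a point): Centre of the end of the toggle's bat, 47 mm from the pivot along the bat while seated (57 mm above the deck). The bat is a steel bar 12 mm wide along the hinge axis and 14 mm across it, ending in a red plastic tip 14 x 18 mm, 7 mm tall; grip it across the 12 to 14 mm faces, 20 to 47 mm from the pivot. z points outward along the bat.
- cup: White ceramic breakfast cup, loose, 0.36 kg: 72 mm high, 104 mm across the rim, inside 96 mm wide at the rim and about 76 mm at the floor, which is 6 mm above the origin. Origin: centre of its underside. Handle on its -x side, reaching 81 mm from the axis.
- silicone_lid: Teal silicone lid, loose, 0.07 kg: disc 84 mm in diameter and 5 mm thick with a round knob in its middle, 20 mm in diameter, its top 30 mm above the underside. Origin: centre of its underside.
- salt_shaker: Salt shaker, 40 mm in diameter, 75 mm high, standing beside the lid. Origin: centre of its underside.
- clip_jar: Glass jar with clip lid, 100 mm in diameter, 152 mm high. Origin: centre of its underside.
- sugar_bowl: Blue sugar bowl, 88 mm in diameter, 108 mm high. Origin: centre of its underside.
- mate_straw: Steel mate straw lying flat at the left of the worktop, along its x, 210 mm long, 13 mm high. Origin: under its middle.
- wooden_spoon: Wooden spoon lying flat at the right of the worktop, along its x, 200 mm long, 20 mm high. Origin: under its middle.
Things that resemble listed ones, but are neither listed nor needed, are in the scene too. Several things look just like the silicone_lid: the one meant starts farthest to the robot's left.

How it is judged:
By the outcome, as a careful person would: the job done as asked, in the order asked, and still so for the second after the job is handed in, with the robot touching nothing.
It also fails if it takes over 72 s, if anything falls off the work surface, if the arm or the gripper's body presses on something with over 40 N, if the wrist force passes 120 N, or if a joint passes its speed limit or range.

## Working session

There is one attempt and no reset: what is moved stays moved. The work goes in short steps, Python scripts to look and compute and a shell command to move; the robot and the scene stay as the last step left them, time stands still between calls to the robot, and variables do not carry over. Pictures are saved under pics/ and viewed, and the job is handed in when it is done.

```bash
ls; mkdir -p pics; cat > h.py <<'E'
import numpy as np, cv2
from station import manip, eyes, finder
def snap(c,fn):
    K=eyes.get_calibration(c); im=eyes.get_image(c); cv2.imwrite('pics/'+fn,im); return im,K
def f_(K,h=420): return h/2/np.tan(np.radians(K['fovy'])/2)
def proj(K,P):
    T=np.array(K['T']); p=np.linalg.inv(T)@np.append(P,1); s=p[:2]/p[2]; s=s*(1+K['k1']*(s@s)); return f_(K)*s+[K['cx'],K['cy']]
def ray(K,uv):
    d=(np.array(uv,float)-[K['cx'],K['cy']])/f_(K); s=d.copy()
    for _ in range(30): s=d/(1+K['k1']*(s@s))
    T=np.array(K['T']); return T[:3,3], T[:3,:3]@np.append(s,1)
def atz(K,uv,z):
    o,d=ray(K,uv); return o+d*(z-o[2])/d[2]
def find(n,c,K):
    T=np.array(K['T']); return [(round(r['score'],2),np.round((T@np.append(r['centre'],1))[:3],1)) for r in finder.search_frame(n,c)]
E
python3 - <<'E'
from h import *
print(manip.tcp_to_grasp, manip.sense())
for c in ['scene','side','wrist']:
    im,K=snap(c,c+'0.png'); print(c,K)
E
```

```text
pics
18.8 {'time': 0.0, 'qpos': array([-8.53922029e-02,  1.31133166e-01,  1.48925160e+00,  1.85958757e-05,
        1.52302305e+00, -8.53727446e-02]), 'dq': array([-1.22652182e-03,  8.09326604e-04, -7.87611357e-05,  9.49584596e-04,
        1.57376966e-03, -1.66238494e-03]), 'joint_efforts': array([-1.61290725e-03, -5.59853125e+01, -4.91755986e+01,  7.67333270e-02,
        3.59135563e-02, -2.97389461e-04]), 'position': array([5.99435035e+02, 8.24185332e-02, 2.17619388e+02]), 'orientation': array([[ 2.05197915e-05,  9.99998367e-01, -1.80695838e-03],
       [ 9.99999985e-01, -2.02066442e-05,  1.73318884e-04],
       [ 1.73282089e-04, -1.80696191e-03, -9.99998352e-01]]), 'wrist_force': array([ 0.23981109, -0.16759446, -0.19024055]), 'torque': array([-0.03141721,  0.03940732,  0.03367258]), 'finger_gap': 0.9995619406960136}
scene {'fovy': 48.00981587699786, 'cx': 276.23670709660865, 'cy': 216.8630363439738, 'k1': -0.07719476605890663, 'T': array([[-6.66147698e-01,  4.99604711e-01, -5.53752992e-01,
         1.11749771e+03],
       [ 7.45804447e-01,  4.50996534e-01, -4.90283442e-01,
        
[... 407 characters left out ...]
00808e-01, -6.10893078e-01,  7.70885981e-01,
        -9.37043323e+02],
       [ 2.27672547e-02, -7.86128234e-01, -6.17643953e-01,
         8.98584500e+02],
       [ 0.00000000e+00,  0.00000000e+00,  0.00000000e+00,
         1.00000000e+00]])}
wrist {'fovy': 58.2626414431346, 'cx': 279.8852333300609, 'cy': 211.5650338263649, 'k1': -0.08113065114839545, 'T': array([[ 9.99996673e-01,  1.43626934e-03, -2.14261734e-03,
         5.99433018e+02],
       [ 7.67487426e-04, -9.58692245e-01, -2.84444354e-01,
         7.96070821e+01],
       [-2.46264933e-03,  2.84441763e-01, -9.58690158e-01,
         3.82793730e+02],
       [ 0.00000000e+00,  0.00000000e+00,  0.00000000e+00,
         1.00000000e+00]])}
```

View pics/scene0.png

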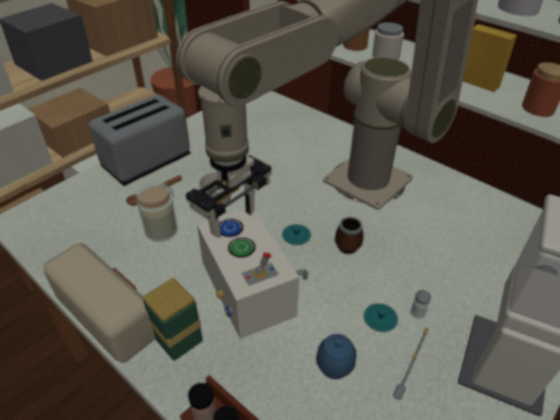

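View pics/side0.png

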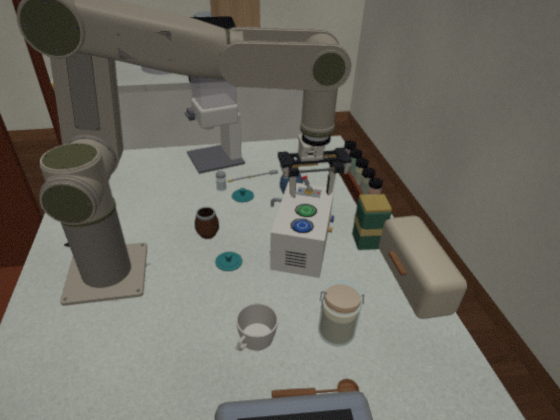

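View pics/wrist0.png

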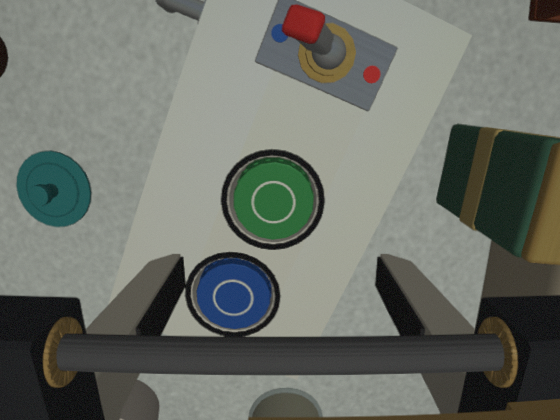

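```bash
python3 - <<'E'
from h import *
for c in ['scene','side']:
    K=eyes.get_calibration(c)
    for n in ['carbon_cartridge','sediment_cartridge','shutoff_tip','cup','silicone_lid','purifier','salt_shaker','clip_jar','sugar_bowl']:
        for s,p in find(n,c,K)[:5]: print(c,n,s,p,np.round(proj(K,p)))
print(manip.sense()['time'])
E
```

```text
scene carbon_cartridge 0.55 [592.5  22.4 152. ] [243. 247.]
scene sediment_cartridge 0.8 [565.8 -46.4 152.5] [230. 227.]
scene shutoff_tip 0.65 [617.2 114.1 195.5] [264. 259.]
scene shutoff_tip 0.25 [592.4  22.6 150.3] [243. 247.]
scene cup 0.72 [ 398.9 -329.4   58.5] [207. 179.]
scene silicone_lid 0.84 [365.5  -0.6   8.8] [295. 235.]
scene silicone_lid 0.81 [446.2 336.7   8.7] [381. 318.]
scene purifier 0.77 [627.2  99.4 146.9] [256. 273.]
scene salt_shaker 0.74 [377.4 397.7  48.8] [421. 304.]
scene salt_shaker 0.3 [612.9 115.8 200.3] [266. 257.]
scene sugar_bowl 0.68 [642.8 338.5  78.4] [335. 357.]
side carbon_cartridge 0.72 [591.4  11.2 152.5] [305. 210.]
side sediment_cartridge 0.61 [604.7 110.3 191.9] [303. 181.]
side sediment_cartridge 0.51 [568.8 -53.9 154.1] [303. 225.]
side shutoff_tip 0.62 [567.8 -71.3 150.3] [304. 230.]
side cup 0.78 [ 399.5 -272.8   38.2] [255. 321.]
side cup 0.58 [ 588.5 -338.1  118.3] [338. 311.]
side cup 0.47 [567.9 -54.6 151.1] [302. 226.]
side silicone_lid 0.85 [354.8 -17.4   8.3] [228. 261.]
side silicone_lid 0.55 [432.4 322.7   6.7] [240. 195.]
side silicone_lid 0.17 [ 399.8 -273.5   39.2] [255. 321.]
side purifier 0.69 [569.7 -67.6 150.9] [304. 228.]
side salt_shaker 0.48 [363.4 373.8  35.5] [220. 183.]
side clip_jar 0.53 [438.8 318.    5.3] [242. 196.]
1.05
```

```bash
python3 - <<'E'
from h import *
K=eyes.get_calibration('wrist'); im=cv2.imread('pics/wrist0.png')
hsv=cv2.cvtColor(im,cv2.COLOR_BGR2HSV)
def blob(lo,hi,box):
    m=cv2.inRange(hsv,lo,hi); z=np.zeros_like(m); x0,y0,x1,y1=box; z[y0:y1,x0:x1]=m[y0:y1,x0:x1]
    n,l,s,c=cv2.connectedComponentsWithStats(z); i=1+np.argmax(s[1:,4]); 
    cn=max(cv2.findContours((l==i).astype(np.uint8),cv2.RETR_EXTERNAL,cv2.CHAIN_APPROX_NONE)[0],key=cv2.contourArea)
    e=cv2.fitEllipse(cn); return e
g=blob((50,80,30),(85,255,255),(200,130,350,270)); b=blob((100,80,30),(125,255,255),(170,240,300,340))
print(g,b)
G=atz(K,g[0],150);B=atz(K,b[0],150);print(G,B,np.linalg.norm(G-B))
d=(G-B)[:2]; yaw=np.arctan2(-d[0],d[1]); print(yaw)
R=np.array([[np.cos(yaw),-np.sin(yaw)],[np.sin(yaw),np.cos(yaw)]])
O=(G+B)[:2]/2-R@[5,-45]; print('O',O)
for nm,p,z in [('pivot',[0,86],164),('tip',[-47*np.sin(.42),86],207),('left',[5,-8],150),('right',[5,-82],150)]:
    P=np.append(O+R@p,z); print(nm,P,proj(K,P))
for c in ['scene','side']:
    K2=eyes.get_calibration(c); P=np.append(O+R@[-47*np.sin(.42),86],207); print(c,proj(K2,P), proj(K2,G))
for c in ['side']:
    im=cv2.imread('pics/side0.png')[270:380,190:380]; cv2.imwrite('pics/cupcrop.png',cv2.resize(im,None,fx=4,fy=4,interpolation=2))
im=cv2.imread('pics/scene0.png')[270:360,330:450]; cv2.imwrite('pics/lidcrop.png',cv2.resize(im,None,fx=6,fy=6,interpolation=2))
print(manip.sense()['time'])
E
```

```text
((273.18341064453125, 197.96307373046875), (79.2054214477539, 81.20136260986328), 174.60116577148438) ((233.3760528564453, 292.78546142578125), (70.10382843017578, 74.20622253417969), 104.55001831054688)
[595.2416115   19.28541871 150.        ] [567.25643513 -48.7178866  150.        ] 73.53651902740576
-0.3904035314527911
O [593.75051811  28.80057462]
pivot [626.47881692 108.32955335 164.        ] [329.26599899  46.8773597 ]
tip [608.75611573 115.62291823 207.        ] [301.27676261  15.41600712]
left [595.32980303  19.49972202 150.        ] [273.31977515 197.6388678 ]
right [567.16824359 -48.93218991 150.        ] [233.26136872 293.05917488]
scene [266.87944935 253.59682242] [240.80905    247.07799488]
side [303.76050732 175.47462087] [305.65845294 209.40419256]
1.05
```

View pics/cupcrop.png

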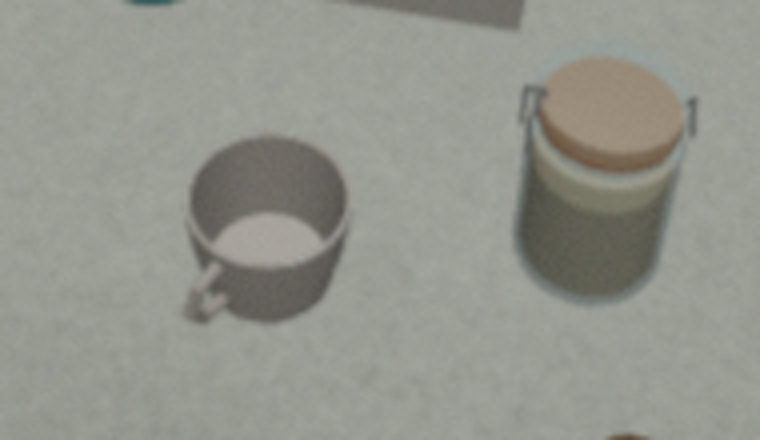

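View pics/lidcrop.png

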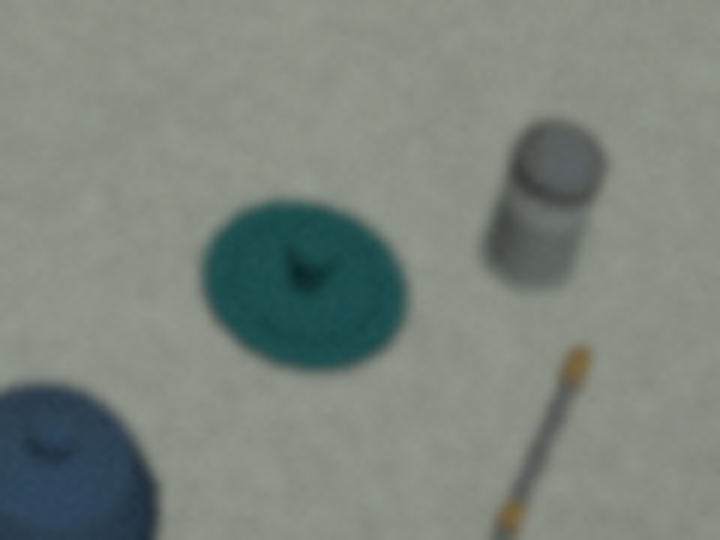

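```bash
cat >> h.py <<'E'
from scipy.spatial.transform import Rotation as Ro
yaw=-0.3904; O=np.array([593.75,28.80])
XP=np.array([np.cos(yaw),np.sin(yaw),0]); YP=np.array([-np.sin(yaw),np.cos(yaw),0]); Z=np.array([0,0,1.])
def W(x,y,z): return np.append(O,0)+XP*x+YP*y+Z*z
PIV=W(0,86,164)
def down(jaw): # jaw angle deg in world
    a=np.radians(jaw); y=np.array([np.cos(a),np.sin(a),0]); z=-Z; return np.column_stack([np.cross(y,z),y,z])
def bat(lean,d): # lean<0 front ; tcp pose for grasp point at d from pivot
    b=XP*np.sin(lean)+Z*np.cos(lean); z=-b; y=YP; return PIV+b*(d-18.8), np.column_stack([np.cross(y,z),y,z])
def go(*tg):
    s=manip.sense()
    for p,R in tg:
        rv=np.degrees(Ro.from_matrix(R@np.array(s['orientation']).T).as_rotvec())
        dp=np.array(p)-s['position']
        print('row',np.round(dp/10,2),np.round(rv,1),'n>=%.1f'%max(np.linalg.norm(dp)/50,np.linalg.norm(rv)/8.59))
    print('t',round(s['time'],2),'pos',np.round(s['position'],1),'F',np.round(s['wrist_force'],1),'gap',round(s['finger_gap'],3),'q',np.round(s['qpos'],2))
E
python3 - <<'E'
from h import *
go(bat(-.42,110),bat(-.42,38))
E
```

```text
row [-0.79 12.25  2.86] [-21.2 -14.2  66.6] n>=8.3
row [ 1.92 11.13 -3.71] [-21.2 -14.2  66.6] n>=8.3
t 1.05 pos [600.    0.  218.6] F [0.3 1.  0.4] gap 1.003 q [-0.09  0.13  1.49 -0.    1.52 -0.09]
```

```bash
python3 -m crank '[[0,2,5,0,0,8,0],[-0.8,6,6,-4,-3,16,0],[-0.8,12.2,6,-8,-5,25,0],[-0.8,12.2,5,-11,-7,34,0],[-0.8,12.2,4,-14,-9,43,0],[-0.8,12.2,2.9,-17,-11.5,52,0],[-0.8,12.2,2.9,-21.2,-14.2,60,0],[-0.8,12.2,2.9,-21.2,-14.2,66.6,0],[-0.8,12.2,2.9,-21.2,-14.2,66.6,0],[-0.8,12.2,2.9,-21.2,-14.2,66.6,0],[-0.8,12.2,2.9,-21.2,-14.2,66.6,0]]' 40
python3 - <<'E'
from h import *
go(bat(-.42,110),bat(-.42,38))
im,K=snap('wrist','w1.png')
for d in (0,40,47): 
    P=PIV+d*(-XP*np.sin(.42)+Z*np.cos(.42)); print(d,proj(K,P))
snap('side','s1.png')
E
```

```text
time: 2.15
position: [592.0, 122.0, 247.9]
orientation: [[-0.843, 0.383, 0.377], [0.35, 0.924, -0.155], [-0.408, 0.001, -0.913]]
wrist_force: [0.0, 0.6, 0.4]
finger_gap: 0.498
row [ 0.01  0.05 -0.07] [-0.   0.   0.1] n>=0.0
row [ 2.72 -1.07 -6.64] [-0.   0.   0.1] n>=1.5
t 2.15 pos [592.  122.  247.9] F [0.  0.6 0.4] gap 0.498 q [ 0.28 -0.19  1.8  -0.27  1.2  -0.84]
0 [280.45790396 216.43563592]
40 [280.58042593 235.80628242]
47 [280.60612932 239.87465413]
```

View pics/w1.png

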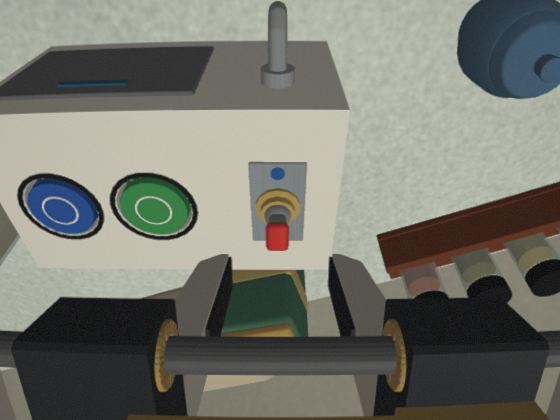

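View pics/s1.png

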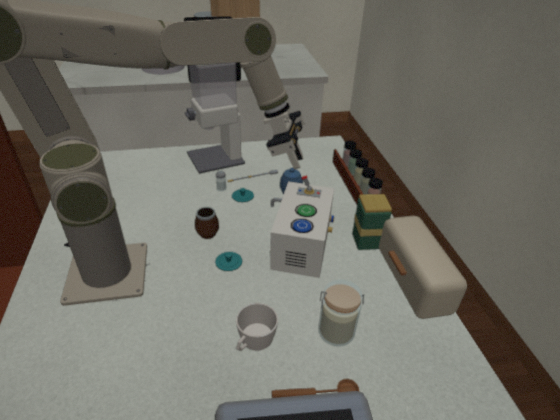

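```bash
python3 -m crank '[[1.35,-0.55,-3.3,0,0,0,0],[2.7,-1.1,-6.6,0,0,0,0],[2.7,-1.1,-6.6,0,0,0,0],[2.7,-1.1,-6.6,0,0,0,1],[2.7,-1.1,-6.6,0,0,0,1],[2.7,-1.1,-6.6,0,0,0,1],[2.7,-1.1,-6.6,0,0,0,1],[2.7,-1.1,-6.6,0,0,0,1]]' 45
python3 - <<'E'
from h import *
go(bat(-.42,38),bat(-.42,47.5),*[bat(l,47.5) for l in (-.28,-.14,0,.14,.28,.42,.44)],bat(.42,38),bat(.42,37))
E
```

```text
time: 3.05
position: [619.1, 109.8, 183.5]
orientation: [[-0.844, 0.381, 0.378], [0.347, 0.925, -0.158], [-0.41, -0.002, -0.912]]
wrist_force: [-8.2, -6.7, 9.4]
finger_gap: 0.145
row [ 0.01  0.15 -0.2 ] [0.1 0.1 0. ] n>=0.1
row [-0.35  0.3   0.67] [0.1 0.1 0. ] n>=0.2
row [0.   0.15 0.8 ] [3.2 7.5 0. ] n>=0.9
row [0.37 0.   0.89] [ 6.3 14.9  0. ] n>=1.9
row [ 0.74 -0.15  0.92] [ 9.3 22.3  0. ] n>=2.8
row [ 1.11 -0.3   0.89] [12.4 29.7  0. ] n>=3.7
row [ 1.47 -0.45  0.8 ] [15.4 37.2 -0. ] n>=4.7
row [ 1.82 -0.59  0.67] [18.5 44.6 -0. ] n>=5.6
row [ 1.87 -0.61  0.64] [18.9 45.6 -0. ] n>=5.8
row [ 1.46 -0.45 -0.2 ] [18.5 44.6 -0. ] n>=5.6
row [ 1.42 -0.43 -0.29] [18.5 44.6 -0. ] n>=5.6
t 3.05 pos [619.1 109.8 183.5] F [-8.2 -6.7  9.4] gap 0.145 q [ 0.24 -0.08  1.83 -0.28  1.06 -0.84]
```

```bash
python3 -m crank '[[-0.2,0.1,0.5,0,0,0,1],[-0.4,0.17,0.95,0,0,0,1],[-0.4,0.17,0.95,0,0,0,1]]' 50
python3 - <<'E'
from h import *
go(bat(-.42,47.5),*[bat(l,47.5) for l in (-.28,-.14,0,.14,.28,.42,.44)],bat(.42,38),bat(.42,37))
im,K=snap('wrist','w2.png')
E
```

```text
time: 3.35
position: [615.1, 111.3, 191.9]
orientation: [[-0.844, 0.381, 0.378], [0.347, 0.924, -0.158], [-0.409, -0.002, -0.912]]
wrist_force: [4.5, -6.9, -3.8]
finger_gap: 0.142
row [ 0.05  0.15 -0.17] [0.1 0.1 0. ] n>=0.0
row [ 0.4   0.01 -0.04] [3.2 7.5 0. ] n>=0.9
row [ 0.76 -0.14  0.05] [ 6.2 14.9  0. ] n>=1.9
row [ 1.13 -0.29  0.08] [ 9.3 22.3  0. ] n>=2.8
row [ 1.5  -0.45  0.05] [12.3 29.7  0. ] n>=3.7
row [ 1.87 -0.6  -0.04] [15.4 37.1  0. ] n>=4.7
row [ 2.22 -0.74 -0.17] [18.5 44.6  0. ] n>=5.6
row [ 2.26 -0.76 -0.2 ] [18.9 45.6  0. ] n>=5.7
row [ 1.86 -0.59 -1.04] [18.5 44.6  0. ] n>=5.6
row [ 1.82 -0.58 -1.13] [18.5 44.6  0. ] n>=5.6
t 3.35 pos [615.1 111.3 191.9] F [ 4.5 -6.9 -3.8] gap 0.142 q [ 0.24 -0.1   1.83 -0.28  1.08 -0.84]
```

View pics/w2.png

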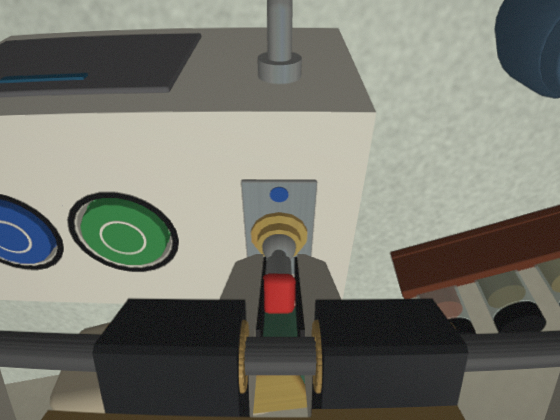

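```bash
python3 -m crank '[[0.35,-0.14,0.13,3.1,7.4,0,1],[0.71,-0.29,0.22,6.2,14.8,0,1],[1.08,-0.44,0.25,9.2,22.2,0,1],[1.45,-0.6,0.22,12.3,29.6,0,1],[1.82,-0.75,0.13,15.4,37,0,1],[2.17,-0.89,0,18.5,44.5,0,1],[2.21,-0.91,-0.03,18.9,45.5,0,1],[2.21,-0.91,-0.03,18.9,45.5,0,1]]'
python3 - <<'E'
from h import *
go(bat(.44,47.5),bat(.42,38),bat(.42,37))
im,K=snap('wrist','w3.png')
E
```

```text
time: 4.2
position: [633.1, 103.8, 187.8]
orientation: [[-0.83, 0.38, -0.408], [0.342, 0.925, 0.166], [0.44, -0.002, -0.898]]
wrist_force: [-20.4, -0.3, 3.5]
finger_gap: 0.142
row [ 0.47 -0.02  0.22] [-0.2 -0.9 -0. ] n>=0.1
row [ 0.06  0.15 -0.63] [-0.7 -1.9 -0. ] n>=0.2
row [ 0.03  0.17 -0.72] [-0.7 -1.9 -0. ] n>=0.2
t 4.2 pos [633.1 103.8 187.8] F [-20.4  -0.3   3.5] gap 0.142 q [-0.01  0.69  0.91  0.17  1.97 -1.16]
```

View pics/w3.png

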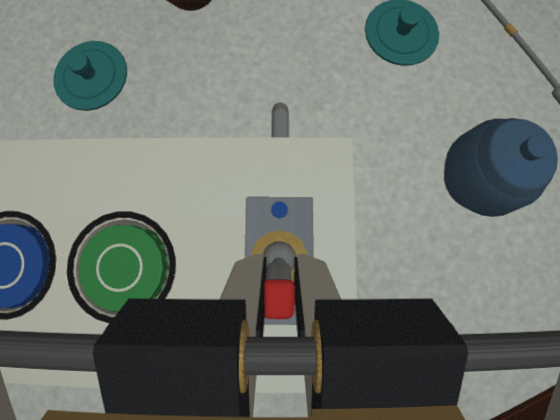

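```bash
python3 - <<'E'
from h import *
s,K2=snap('side','s3.png')
a,K3=snap('scene','c3.png')
c1=cv2.resize(s[140:230,250:350],(500,450),interpolation=2); 
c2=cv2.resize(a[200:300,200:310],(495,450),interpolation=2)
cv2.imwrite('pics/z3.png',np.hstack([c1,c2])[:, :800] if 0 else cv2.resize(np.hstack([c1,c2]),(800,362)))
K=eyes.get_calibration('wrist')
for l in (.2,.3,.42,.48):
  b=XP*np.sin(l)+Z*np.cos(l)
  print(l,[np.round(proj(K,PIV+d*b)) for d in (0,47,52,56)])
E
```

```text
0.2 [array([283., 257.]), array([284., 274.]), array([284., 277.]), array([284., 279.])]
0.3 [array([283., 257.]), array([284., 285.]), array([284., 289.]), array([284., 292.])]
0.42 [array([283., 257.]), array([284., 297.]), array([284., 303.]), array([284., 307.])]
0.48 [array([283., 257.]), array([284., 303.]), array([284., 309.]), array([284., 314.])]
```

View pics/z3.png

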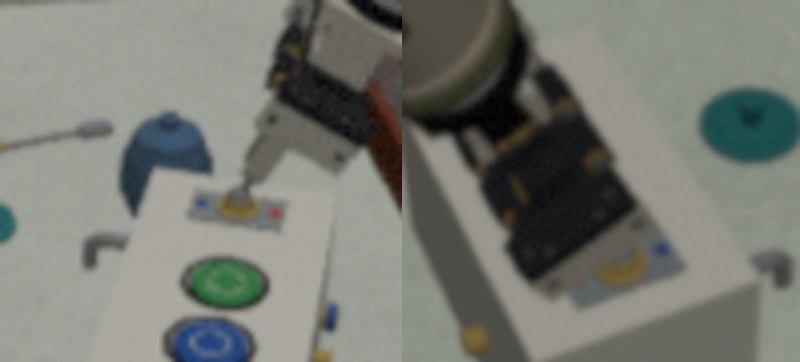

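```bash
python3 -c "
import cv2
i=cv2.imread('pics/w3.png')[190:350,200:360];cv2.imwrite('pics/z3w.png',cv2.resize(i,None,fx=3.7,fy=3.7,interpolation=2))"
```

```text
(no output)
```

View pics/z3w.png

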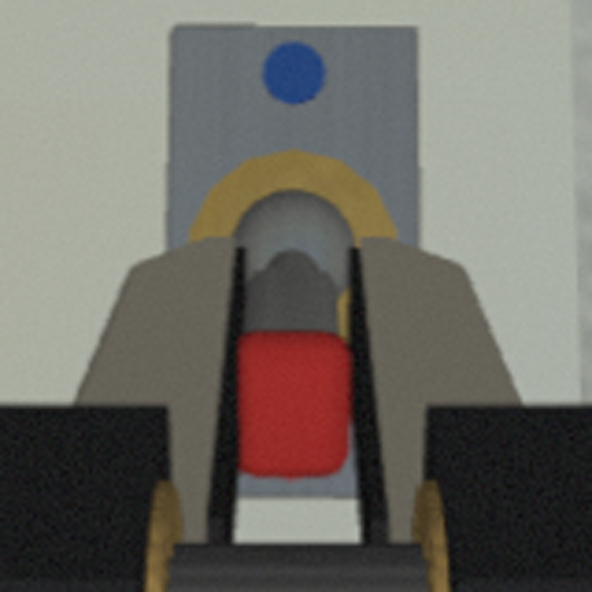

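```bash
python3 -m crank '[[-0.2,0.1,-0.5,-0.4,-1,0,1],[-0.34,0.1,-0.95,-0.4,-1,0,1],[-0.34,0.1,-0.95,-0.4,-1,0,0.3],[-0.34,0.1,-0.95,-0.4,-1,0,0.3],[-0.34,0.1,-0.95,-0.4,-1,0,0.3]]'
python3 - <<'E'
from h import *
go(bat(.42,38),bat(.42,110),(W(5,-8,250),down(67.6)))
im,K=snap('wrist','w4.png')
l=.42;b=XP*np.sin(l)+Z*np.cos(l)
print(l,[np.round(proj(K,PIV+d*b)) for d in (0,47,52,56)])
cv2.imwrite('pics/z4w.png',cv2.resize(im[150:350,180:380],None,fx=3,fy=3,interpolation=2))
E
```

```text
time: 4.85
position: [634.0, 104.8, 181.5]
orientation: [[-0.845, 0.381, -0.376], [0.347, 0.924, 0.158], [0.408, 0.003, -0.913]]
wrist_force: [-0.0, 0.1, -0.9]
finger_gap: 0.333
row [-0.02  0.05  0.  ] [-0.2  0.1  0. ] n>=0.0
row [ 2.69 -1.06  6.58] [-0.2  0.1  0. ] n>=1.4
row [-3.86 -8.53  6.85] [ -9.3 -22.2  -0. ] n>=2.8
t 4.85 pos [634.  104.8 181.5] F [-0.   0.1 -0.9] gap 0.333 q [-0.01  0.66  0.96  0.17  1.92 -1.16]
0.42 [array([281., 256.]), array([281., 301.]), array([281., 307.]), array([281., 313.])]
```

View pics/z4w.png

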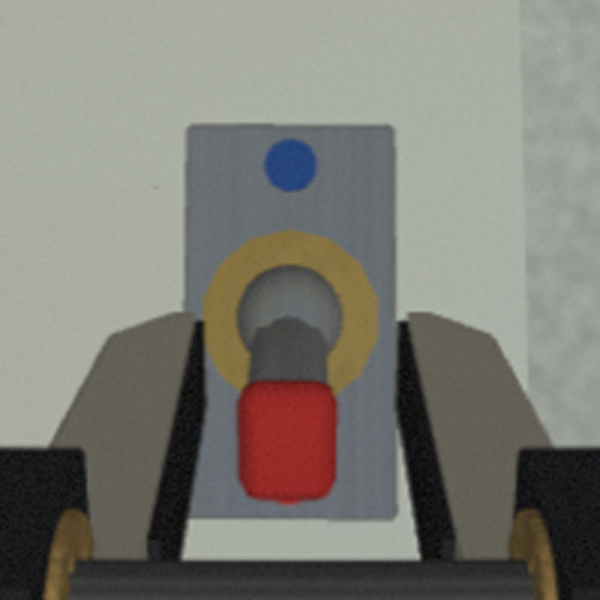

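```bash
python3 -m crank '[[1.4,-0.5,3.3,0,0,0,0.3],[2.5,-1,6.5,0,0,0,0.3],[2.5,-1,6.5,0,0,0,0.3]]'
python3 - <<'E'
from h import *
go((W(5,-8,250),down(67.6)),(W(5,-8,250),down(-22.4)))
im,K=snap('wrist','w5.png')
l=.42;b=XP*np.sin(l)+Z*np.cos(l)
print(l,[np.round(proj(K,PIV+d*b)) for d in (0,40,47,52,56)])
E
```

```text
time: 5.2
position: [661.3, 94.1, 251.7]
orientation: [[-0.847, 0.382, -0.369], [0.347, 0.924, 0.158], [0.401, 0.006, -0.916]]
wrist_force: [-0.1, 0.4, 1.4]
finger_gap: 0.348
row [-6.59 -7.46 -0.17] [ -9.3 -21.7  -0. ] n>=2.8
row [-6.59 -7.46 -0.17] [-24.4  -9.7 -88.6] n>=10.8
t 5.2 pos [661.3  94.1 251.7] F [-0.1  0.4  1.4] gap 0.348 q [-0.02  0.72  0.74  0.17  2.06 -1.15]
0.42 [array([279., 216.]), array([279., 235.]), array([279., 239.]), array([279., 242.]), array([279., 244.])]
```

View pics/w5.png

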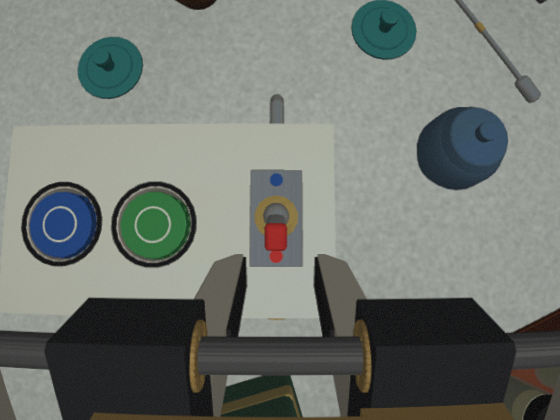

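```bash
python3 -m crank '[[-2,-2,2,-2,-1,-8,1],[-5,-5,1,-4,-2,-16,1],[-6.6,-7.5,0,-7,-3,-24,1],[-6.6,-7.5,-0.2,-9,-4,-32,1],[-6.6,-7.5,-0.2,-11,-4.5,-40,1],[-6.6,-7.5,-0.2,-13,-5,-48,1],[-6.6,-7.5,-0.2,-16,-6,-56,1],[-6.6,-7.5,-0.2,-18,-7,-64,1],[-6.6,-7.5,-0.2,-20,-8,-72,1],[-6.6,-7.5,-0.2,-22,-9,-80,1],[-6.6,-7.5,-0.2,-24.4,-9.7,-88.6,1],[-6.6,-7.5,-0.2,-24.4,-9.7,-88.6,1]]'
python3 - <<'E'
from h import *
go((W(5,-8,200),down(-22.4)),(W(5,-8,153),down(-22.4)))
im,K=snap('wrist','w6.png')
print(proj(K,W(5,-8,150)),proj(K,W(5,-82,150)))
print(manip.sense()['orientation'])
E
```

```text
time: 6.45
position: [591.7, 20.7, 243.2]
orientation: [[0.383, 0.924, -0.001], [0.924, -0.383, 0.008], [0.007, -0.004, -1.0]]
wrist_force: [-0.5, -0.1, -0.4]
finger_gap: 0.005
row [ 0.36 -0.12 -4.32] [-0.5 -0.1  0.1] n>=0.9
row [ 0.36 -0.12 -9.02] [-0.5 -0.1  0.1] n>=1.8
t 6.45 pos [591.7  20.7 243.2] F [-0.5 -0.1 -0.4] gap 0.005 q [-0.06  0.1   1.48  0.01  1.57  0.34]
[286.39748131 215.5939809 ] [286.03934137 306.872942  ]
[[ 0.37801191  0.92579867 -0.00195542]
 [ 0.9257688  -0.37798049  0.00910407]
 [ 0.00768942 -0.00525171 -0.99995665]]
```

View pics/w6.png

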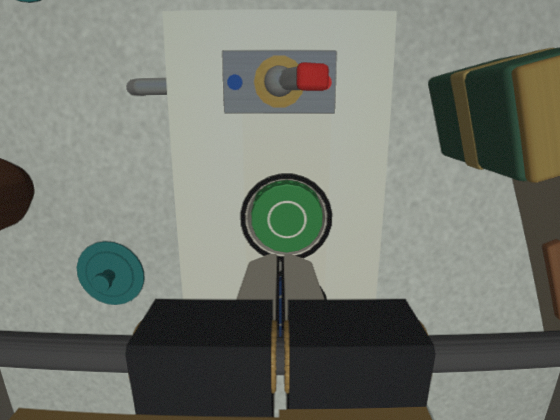

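```bash
python3 -m crank '[[0.36,-0.12,-4.4,-0.5,0,0,1],[0.36,-0.12,-8,-0.5,0,0,1],[0.36,-0.12,-8.8,-0.5,0,0,1],[0.36,-0.12,-9.1,-0.5,0,0,1],[0.36,-0.12,-9.1,-0.5,0,0,1]]'
python3 - <<'E'
from h import *
go((W(5,-8,150),down(-22.4)),(W(5,-8,142.5),down(-22.4)))
E
```

```text
time: 7.0
position: [597.0, 18.2, 154.4]
orientation: [[0.381, 0.925, 0.001], [0.925, -0.381, 0.0], [0.0, 0.001, -1.0]]
wrist_force: [0.0, 0.3, -0.7]
finger_gap: 0.009
row [-0.16  0.13 -0.44] [-0.  0. -0.] n>=0.1
row [-0.16  0.13 -1.19] [-0.  0. -0.] n>=0.2
t 7.0 pos [597.   18.2 154.4] F [ 0.   0.3 -0.7] gap 0.009 q [-0.06  0.16  1.57  0.    1.41  0.33]
```

Push down in small steps, watching force.

```bash
python3 -m crank '[[-0.15,0.12,-0.3,0,0,0,1],[-0.15,0.12,-0.5,0,0,0,1],[-0.15,0.12,-0.5,0,0,0,1]]'; python3 -m crank '[[0,0,-0.2,0,0,0,1],[0,0,-0.3,0,0,0,1],[0,0,-0.3,0,0,0,1]]'
```

```text
time: 7.3
position: [595.7, 19.7, 149.9]
orientation: [[0.381, 0.924, 0.002], [0.924, -0.381, -0.0], [0.001, 0.002, -1.0]]
wrist_force: [0.3, -1.0, 6.2]
finger_gap: 0.002
time: 7.6
position: [595.7, 19.7, 146.7]
orientation: [[0.381, 0.924, 0.002], [0.924, -0.381, -0.0], [0.001, 0.002, -1.0]]
wrist_force: [-0.3, 0.4, 5.9]
finger_gap: 0.004
```

```bash
python3 -m crank '[[0,0,-0.15,0,0,0,1],[0,0,-0.28,0,0,0,1],[0,0,-0.28,0,0,0,1]]'; python3 -m crank '[[0,0,1,0,0,0,1],[0,0,2,0,0,0,1],[0,0,4,0,0,0,0],[0,0,7,0,0,0,-1],[0,0,10,0,0,0,-1],[0,0,10,0,0,0,-1]]'
python3 - <<'E'
from h import *
im,K=snap('wrist','w7.png')
go((W(5,-8,155),down(-22.4)))
for z in (150,182): print(proj(K,W(5,-8,z)))
E
```

```text
time: 7.9
position: [595.7, 19.7, 143.9]
orientation: [[0.381, 0.924, 0.002], [0.924, -0.381, -0.0], [0.001, 0.002, -1.0]]
wrist_force: [-0.4, -0.2, 5.4]
finger_gap: 0.007
time: 8.5
position: [597.2, 19.5, 249.0]
orientation: [[0.381, 0.924, 0.008], [0.924, -0.381, -0.001], [0.002, 0.008, -1.0]]
wrist_force: [0.7, -0.2, 0.5]
finger_gap: 0.306
row [-0.1  -0.   -9.13] [0.  0.3 0. ] n>=1.8
t 8.55 pos [596.3  19.5 246.3] F [ 0.8  0.4 -0.1] gap 0.343 q [-0.05  0.11  1.46 -0.    1.57  0.34]
[277.26679457 214.01653144]
[277.26457938 228.21008082]
```

View pics/w7.png

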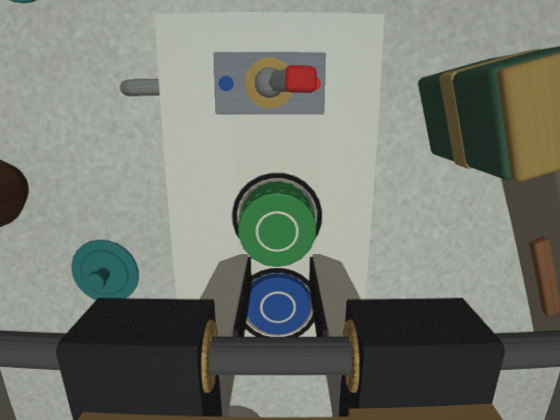

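```bash
python3 -m crank '[[0,0,-1,0,0,0,-0.8],[0,0,-3,0,0,0,-0.8],[0,0,-4,0,0,0,-0.8],[0,0,-4,0,0,0,-0.8],[0,0,-4.5,0,0.3,0,-0.8],[0,0,-7,0,0.3,0,-0.8],[0,0,-9.1,0,0.3,0,-0.8],[0,0,-9.1,0,0.3,0,-0.8]]' 15
python3 - <<'E'
from h import *
go((W(5,-8,155),down(-22.4)))
snap('wrist','w8.png')
E
```

```text
time: 9.35
position: [595.4, 19.6, 151.4]
orientation: [[0.381, 0.924, -0.004], [0.924, -0.381, -0.0], [-0.002, -0.004, -1.0]]
wrist_force: [0.1, 0.3, 0.1]
finger_gap: 0.897
row [-0.01 -0.01  0.36] [ 0.  -0.3  0. ] n>=0.1
t 9.35 pos [595.4  19.6 151.4] F [0.1 0.3 0.1] gap 0.897 q [-0.05  0.16  1.58 -0.    1.41  0.34]
```

View pics/w8.png

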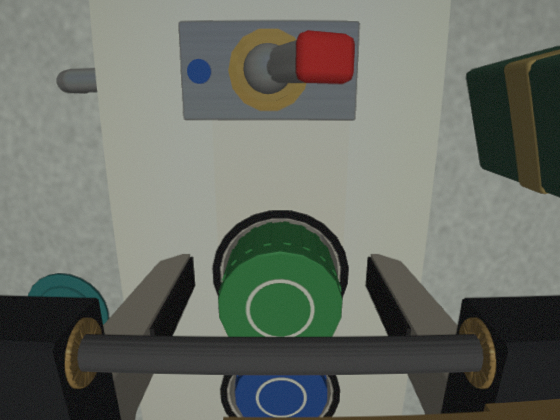

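```bash
python3 -m crank '[[0,0,0.25,0,-0.2,0,-0.4],[0,0,0.25,0,-0.2,0,0.5],[0,0,0.25,0,-0.2,0,1],[0,0,0.25,0,-0.2,0,1],[0,0,0.25,0,-0.2,0,1],[0,0,0.25,0,-0.2,0,1],[0,0,0.25,0,-0.2,0,1]]' 22
python3 - <<'E'
from h import *
go((W(5,-8,290),down(-22.4)))
K=eyes.get_calibration('side')
# cup: rim ellipse in side0
im=cv2.imread('pics/side0.png'); 
E
```

```text
time: 10.1
position: [594.9, 19.6, 154.1]
orientation: [[0.382, 0.924, -0.002], [0.924, -0.382, -0.0], [-0.001, -0.002, -1.0]]
wrist_force: [0.1, 0.2, 0.2]
finger_gap: 0.557
row [ 4.000e-02 -1.000e-02  1.359e+01] [ 0.  -0.1  0. ] n>=2.7
t 10.1 pos [594.9  19.6 154.1] F [0.1 0.2 0.2] gap 0.557 q [-0.05  0.16  1.58 -0.    1.41  0.34]
```

```bash
python3 -m crank '[[0,0,1,0,0,0,1],[0,0,3,0,0,0,1],[0,0,6,0,0,0,1],[0,0,9,0,0,0,1],[0,0,12,0,0,0,1],[0,0,13,0,0,0,1],[0,0,13,0,0,0,1]]'
python3 - <<'E'
from h import *
K=eyes.get_calibration('side')
print(atz(K,(257,320.3),72))
snap('side','s9.png')
go(([400,-200,290],down(-22.4)),([400,-272,290],down(-22.4)))
E
```

```text
time: 10.8
position: [595.7, 19.6, 286.0]
orientation: [[0.381, 0.924, 0.001], [0.924, -0.381, -0.0], [0.0, 0.001, -1.0]]
wrist_force: [-0.1, 0.2, -2.7]
finger_gap: 0.553
[ 401.50277447 -298.55261727   72.        ]
row [-19.49 -21.96   0.62] [ 0.  -0.1  0. ] n>=5.9
row [-19.49 -29.16   0.62] [ 0.  -0.1  0. ] n>=7.0
t 10.85 pos [594.9  19.6 283.8] F [-0.2  0.7 -3.8] gap 0.558 q [-0.05  0.1   1.4  -0.    1.64  0.34]
```

View pics/s9.png

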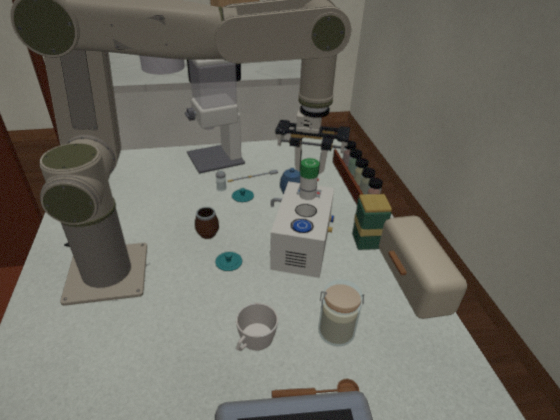

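```bash
python3 - <<'E'
from h import *
im,K=snap('scene','c9.png')
Ks=eyes.get_calibration('side'); s=cv2.imread('pics/s9.png')
c=np.array([401.5,-298.5])
def draw(im,K,box,c):
    for z,r in ((72,52),(6,38)):
        for a in np.linspace(0,6.28,40):
            u=proj(K,[c[0]+r*np.cos(a),c[1]+r*np.sin(a),z]); 
            im[int(round(u[1])),int(round(u[0]))]=(0,0,255)
    x0,y0,x1,y1=box; return cv2.resize(im[y0:y1,x0:x1],(400,400),interpolation=0)
a=draw(s,Ks,(205,280,305,380),c); b=draw(im,K,(150,130,250,230),c)
cv2.imwrite('pics/cupfit.png',np.hstack([a,b]))
E
```

View pics/cupfit.png

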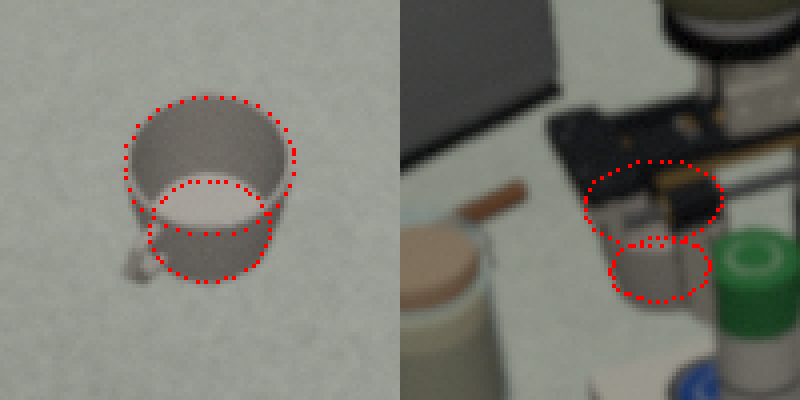

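```bash
python3 -m crank '[[-2.5,-4,0.6,0,0,0,1],[-5.5,-8.5,0.6,0,0,0,1],[-8.5,-13,0.6,0,0,0,1],[-11.5,-18,0.6,0,0,0,1],[-14.5,-23,0.6,0,0,0,1],[-17,-27.5,0.6,0,0,0,1],[-19,-31,0.6,0,0,0,1],[-19.5,-31.8,0.6,0,0,0,1],[-19.5,-31.8,0.6,0,0,0,1],[-19.5,-31.8,0.6,0,0,0,1]]'
python3 - <<'E'
from h import *
go(([400.5,-298,290],down(-22.4)),([400.5,-298,180],down(-22.4)))
E
```

```text
time: 11.9
position: [399.0, -298.0, 287.9]
orientation: [[0.383, 0.924, -0.004], [0.924, -0.383, 0.003], [0.001, -0.005, -1.0]]
wrist_force: [-0.5, -0.3, -1.8]
finger_gap: 0.564
row [0.15 0.   0.21] [-0.1 -0.3  0.1] n>=0.1
row [  0.15   0.   -10.79] [-0.1 -0.3  0.1] n>=2.2
t 11.9 pos [ 399.  -298.   287.9] F [-0.5 -0.3 -1.8] gap 0.564 q [-0.74 -0.16  1.65 -0.    1.66 -0.35]
```

```bash
python3 -m crank '[[0.1,0,-4,0,0,0,1],[0.1,0,-8,0,0,0,1],[0.1,0,-11,0,0,0,1],[0.1,0,-12,0,0,0,1],[0.1,0,-12,0,0,0,1],[0.1,0,-12,0,0,0,1]]'
python3 - <<'E'
from h import *
go(([400.5,-298,110],down(-22.4)))
im,K=snap('wrist','w10.png'); s,_=snap('side','s10.png');c,_=snap('scene','c10.png')
cv2.imwrite('pics/z10.png',np.hstack([cv2.resize(s[260:380,190:310],(400,400)),cv2.resize(c[100:220,140:260],(400,400))]))
E
```

```text
time: 12.5
position: [401.8, -298.3, 171.5]
orientation: [[0.381, 0.925, -0.001], [0.925, -0.381, -0.001], [-0.001, -0.0, -1.0]]
wrist_force: [0.6, 0.1, -2.4]
finger_gap: 0.552
row [-0.13  0.03 -6.15] [ 0.1 -0.1 -0. ] n>=1.2
t 12.5 pos [ 401.8 -298.3  171.5] F [ 0.6  0.1 -2.4] gap 0.552 q [-0.74 -0.11  1.82 -0.    1.44 -0.35]
```

View pics/w10.png

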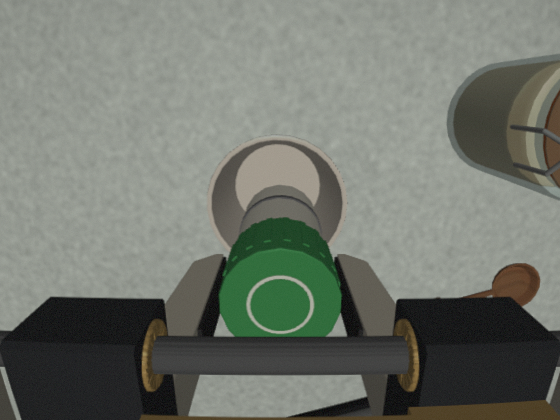

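View pics/z10.png

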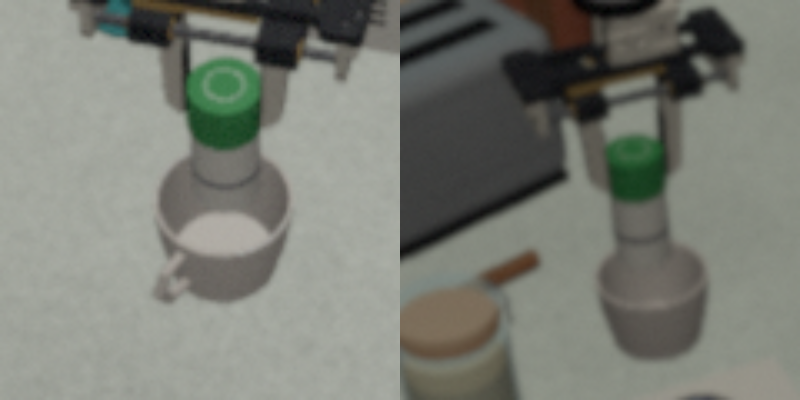

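```bash
python3 - <<'E'
from h import *
K=eyes.get_calibration('wrist')
for c in ((401,-298),(396,-298),(401,-303)):
    a=np.linspace(0,6.28,200); U=np.array([proj(K,[c[0]+52*np.cos(t),c[1]+52*np.sin(t),72]) for t in a])
    V=np.array([proj(K,[c[0]+38*np.cos(t),c[1]+38*np.sin(t),6]) for t in a])
    print(c,U.min(0),U.max(0),'floor',V.min(0),V.max(0))
E
```

```text
(401, -298) [207.9345447  139.63780529] [349.34633743 275.38146109] floor [236.75600636 147.98596762] [320.9332254  229.98870965]
(396, -298) [201.8279119 142.3846805] [342.96086819 277.5957161 ] floor [231.71872221 150.16231827] [315.76035294 231.91377911]
(401, -303) [210.84236395 146.29071839] [351.57814317 280.74756315] floor [239.01553693 153.2602235 ] [322.87542572 234.65507865]
```

```bash
python3 -m crank '[[0,0.25,-3,0,0,0,1],[0,0.25,-6,0,0,0,1],[0,0.25,-7.2,0,0,0,1],[0,0.25,-7.6,0,0,0,1],[0,0.25,-7.6,0,0,0,1]]'; python3 -m crank '[[0,0,-0.2,0,0,0,1],[0,0,-0.4,0,0,0,1],[0,0,-0.4,0,0,0,1]]'
```

```text
time: 13.15
position: [401.1, -296.2, 94.8]
orientation: [[0.382, 0.924, -0.002], [0.924, -0.382, -0.0], [-0.001, -0.001, -1.0]]
wrist_force: [0.3, -0.2, -1.5]
finger_gap: 0.559
time: 13.45
position: [401.1, -296.2, 90.6]
orientation: [[0.382, 0.924, -0.001], [0.924, -0.382, -0.001], [-0.001, -0.001, -1.0]]
wrist_force: [-0.3, 1.0, -3.3]
finger_gap: 0.559
```

```bash
python3 -m crank '[[0,0,-0.1,0,0,0,1],[0,0,-0.2,0,0,0,1],[0,0,-0.2,0,0,0,1]]';python3 -m crank '[[0,0,-0.1,0,0,0,1],[0,0,-0.1,0,0,0,1]]'
```

```text
time: 13.75
position: [401.1, -296.0, 88.6]
orientation: [[0.382, 0.924, -0.002], [0.924, -0.382, -0.0], [-0.001, -0.001, -1.0]]
wrist_force: [-1.1, 0.7, 2.3]
finger_gap: 0.554
time: 13.95
position: [401.2, -296.1, 88.5]
orientation: [[0.381, 0.924, -0.002], [0.924, -0.381, -0.001], [-0.001, -0.001, -1.0]]
wrist_force: [-3.7, 4.4, 10.4]
finger_gap: 0.555
```

```bash
python3 -m crank '[[0,0,0.12,0,0,0,1],[0,0,0.12,0,0,0,-0.2],[0,0,0.12,0,0,0,-0.6],[0,0,0.12,0,0,0,-0.8],[0,0,0.12,0,0,0,-0.8],[0,0,0.12,0,0,0,-0.8],[0,0,1.5,0,0,0,-0.8],[0,0,4,0,0,0,-0.8],[0,0,8,0,0,0,-0.8],[0,0,12,0,0,0,-0.8],[0,0,13,0,0,0,-0.8]]'
python3 - <<'E'
from h import *
im,K=snap('wrist','w11.png'); s,_=snap('side','s11.png')
go(([440,330,200],down(-22.4)))
Ks=eyes.get_calibration('side');Kc=eyes.get_calibration('scene')
c,_=snap('scene','c11.png')
print(find('silicone_lid','scene',Kc),find('silicone_lid','side',Ks))
cv2.imwrite('pics/z11.png',np.hstack([cv2.resize(s[260:380,190:310],(400,400)),cv2.resize(c[270:350,340:420],(400,400))]))
for nm,im,K in(('c',c,Kc),('s',s,Ks)):
    hsv=cv2.cvtColor(im,cv2.COLOR_BGR2HSV); m=cv2.inRange(hsv,(82,90,30),(100,255,255))
    n,l,st,ce=cv2.connectedComponentsWithStats(m)
    for i in range(1,n):
        if st[i,4]>80: print(nm,ce[i],st[i],atz(K,ce[i],5))
E
```

```text
time: 15.05
position: [402.8, -297.6, 223.7]
orientation: [[0.381, 0.924, 0.004], [0.924, -0.381, -0.006], [-0.004, 0.006, -1.0]]
wrist_force: [0.7, -0.5, 0.5]
finger_gap: 0.896
row [ 3.8  62.7  -2.03] [0.2 0.1 0. ] n>=12.6
t 15.15 pos [ 402.  -297.   220.3] F [ 0.1  0.1 -1.2] gap 0.899 q [-0.74 -0.15  1.76 -0.    1.52 -0.35]
[(0.78, array([364.7,   2.2,   7.4])), (0.7, array([444.6, 336.1,   4.9]))] [(0.73, array([339.5, -20.1,   8.5])), (0.2, array([590.7, -17.2, 147.7]))]
c [295.90818859 234.14640199] [283 225  27  19 403] [358.53354299  -4.18699202   5.        ]
c [380.41185185 317.15703704] [365 304  32  27 675] [441.75500442 333.68427205   5.        ]
s [223.34299517 261.6763285 ] [216 253  15  18 207] [340.67615472 -13.62966154   5.        ]
```

View pics/w11.png

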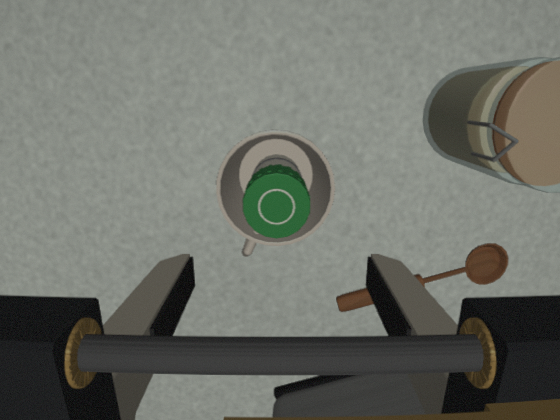

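View pics/z11.png

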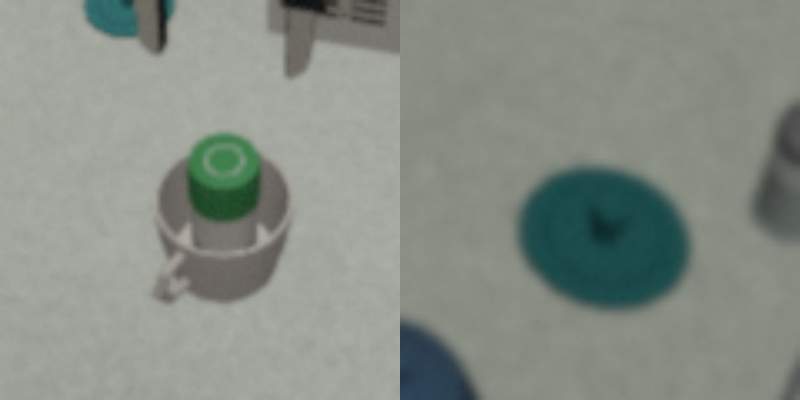

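View pics/c11.png

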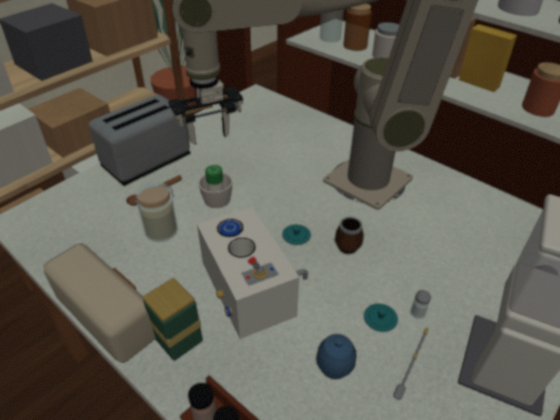

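```bash
python3 -m crank '[[0,4,3,0,0,0,0],[0,9,6,0,0,0,0],[0,14,6,0,0,0,0],[0,19,6,0,0,0,0],[0,24,6,0,0,0,0],[0,29,6,0,0,0,0],[0,34,6,0,0,0,0],[0,39,6,0,0,0,0],[1,44,6,0,0,0,0],[2,49,4,0,0,0,0],[3,54,2,0,0,0,0],[4,59,0,0,0,0,0]]';  python3 -m crank '[[0,3,-4,0,0,0,0],[0,4,-7,0,0,0,0],[0,4,-7,0,0,0,0],[0,4,-7,0,0,0,0],[0,4,-7,0,0,0,0]]'
python3 - <<'E'
from h import *
im,K=snap('wrist','w12.png')
go(([442,333,26-18.8],down(-22.4)))
hsv=cv2.cvtColor(im,cv2.COLOR_BGR2HSV); m=cv2.inRange(hsv,(82,90,30),(100,255,255))
cn=max(cv2.findContours(m,cv2.RETR_EXTERNAL,cv2.CHAIN_APPROX_NONE)[0],key=cv2.contourArea)
e=cv2.fitEllipse(cn); print(e, atz(K,e[0],5), cv2.boundingRect(cn))
E
```

```text
time: 16.5
position: [435.8, 275.8, 222.3]
orientation: [[0.381, 0.925, -0.005], [0.925, -0.381, -0.001], [-0.003, -0.004, -1.0]]
wrist_force: [1.3, -0.0, -0.4]
finger_gap: 0.5
time: 17.0
position: [437.7, 313.6, 156.6]
orientation: [[0.382, 0.924, -0.001], [0.924, -0.382, 0.001], [0.0, -0.001, -1.0]]
wrist_force: [0.4, 0.0, 0.9]
finger_gap: 0.498
row [  0.39   1.92 -15.  ] [-0.1  0.   0.1] n>=3.0
t 17.05 pos [438.1 313.8 157.2] F [-0.3 -0.2  0.3] gap 0.499 q [0.53 0.   1.74 0.   1.4  0.92]
((275.4825439453125, 175.33717346191406), (93.44038391113281, 94.80133819580078), 97.23197174072266) [440.28352056 331.58671411   5.        ] (228, 129, 96, 94)
```

View pics/w12.png

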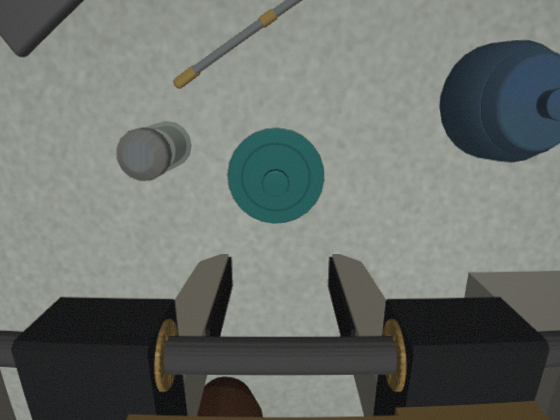

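```bash
python3 -m crank '[[0.2,1.8,-4,0,0,0,0],[0.2,1.8,-8,0,0,0,0],[0.2,1.8,-12,0,0,0,0],[0.2,1.8,-14,0,0,0,0],[0.2,1.8,-14.4,0,0,0,0],[0.2,1.8,-14.4,0,0,0,0],[0.2,1.8,-14.4,0,0,0,0]]'
python3 - <<'E'
from h import *
snap('wrist','w13.png')
go(([440.3,331.6,7],down(-22.4)))
E
```

```text
time: 17.75
position: [440.8, 332.9, 13.7]
orientation: [[0.382, 0.924, 0.001], [0.924, -0.382, 0.002], [0.002, 0.0, -1.0]]
wrist_force: [0.0, 0.4, 0.4]
finger_gap: 0.497
row [-0.05 -0.14 -0.67] [-0.1  0.1  0.1] n>=0.1
t 17.8 pos [440.8 333.   13.7] F [-0.   0.   0.2] gap 0.503 q [0.55 0.2  1.81 0.   1.13 0.94]
```

View pics/w13.png

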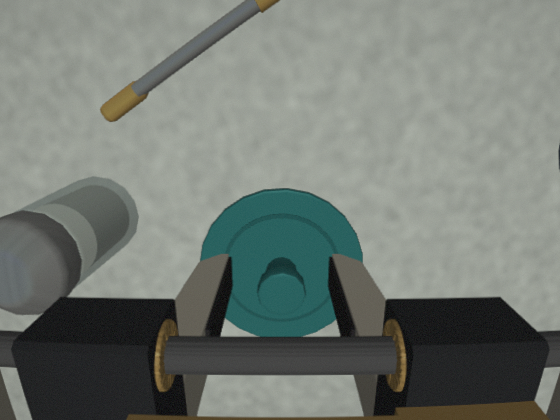

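```bash
python3 -m crank '[[0,-0.1,-0.4,0,0,0,0],[0,-0.1,-0.65,0,0,0,0],[0,-0.1,-0.65,0,0,0,0.5],[0,-0.1,-0.65,0,0,0,1],[0,-0.1,-0.65,0,0,0,1],[0,-0.1,-0.65,0,0,0,1],[0,-0.1,-0.65,0,0,0,1]]' 15; python3 -m crank '[[0,0,1,0,0,0,1],[0,0,4,0,0,0,1],[0,0,9,0,0,0,1],[0,0,14,0,0,0,1],[0,0,19,0,0,0,1],[0,0,21,0,0,0,1],[0,0,21,0,0,0,1]]'
python3 - <<'E'
from h import *
snap('wrist','w14.png')
go((W(5,-8,230),down(-22.4)))
E
```

```text
time: 18.5
position: [439.5, 331.5, 5.3]
orientation: [[0.382, 0.924, -0.001], [0.924, -0.382, 0.001], [0.0, -0.001, -1.0]]
wrist_force: [0.3, -0.4, 5.5]
finger_gap: 0.21
time: 19.2
position: [440.4, 332.3, 219.5]
orientation: [[0.381, 0.924, 0.004], [0.924, -0.381, 0.004], [0.005, 0.002, -1.0]]
wrist_force: [0.7, -0.6, -1.5]
finger_gap: 0.212
row [ 15.61 -31.21   1.38] [-0.1  0.   0. ] n>=7.0
t 19.25 pos [439.3 331.6 216.2] F [ 0.6 -0.1 -0.3] gap 0.214 q [ 0.55 -0.    1.63  0.    1.51  0.94]
```

View pics/w14.png

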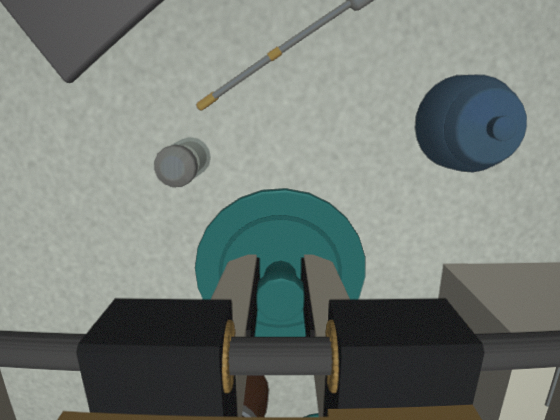

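```bash
python3 -m crank '[[0,-3,2,0,0,0,1],[1,-7,3.5,0,0,0,1],[3,-11.5,3.5,0,0,0,1],[5,-16,3.5,0,0,0,1],[7.5,-20,3.5,0,0,0,1],[10,-24,3.5,0,0,0,1],[12.5,-28,3.5,0,0,0,1],[15,-30.5,3,0,0,0,1],[15.5,-31.2,1.4,0,0,0,1],[15.5,-31.2,0.4,0,0,0,1],[15.5,-31.2,-1,0,0,0,1],[15.5,-31.2,-1,0,0,0,1]]'
python3 - <<'E'
from h import *
im,K=snap('wrist','w15.png'); s,Ks=snap('side','s15.png'); c,Kc=snap('scene','c15.png')
go((W(5,-8,156),down(-22.4)))
cv2.imwrite('pics/z15.png',np.hstack([cv2.resize(s[140:260,240:360],(400,400)),cv2.resize(c[180:300,190:310],(400,400))]))
E
```

```text
time: 20.45
position: [591.1, 20.7, 200.6]
orientation: [[0.38, 0.925, -0.008], [0.925, -0.38, 0.001], [-0.003, -0.008, -1.0]]
wrist_force: [-0.6, 0.2, -0.9]
finger_gap: 0.211
row [ 0.19 -0.07 -4.89] [-0.  -0.1 -0.1] n>=1.0
t 20.6 pos [593.4  20.2 204.9] F [ 0.1  0.6 -0. ] gap 0.21 q [-0.05  0.12  1.52 -0.    1.5   0.34]
```

View pics/w15.png

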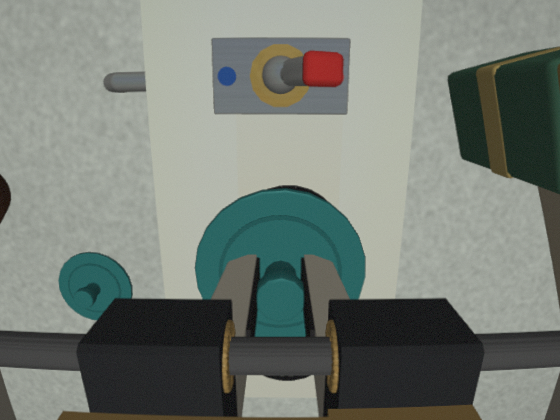

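View pics/z15.png

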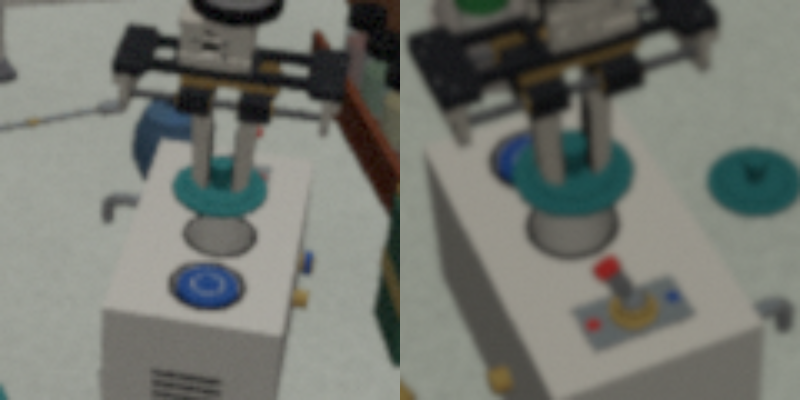

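```bash
python3 -m crank '[[0.13,-0.08,-2,0,0,0,1],[0.13,-0.08,-4,0,0,0,1],[0.13,-0.08,-4.5,0,0,0,1],[0.13,-0.08,-4.5,0,0,0,1],[0.13,-0.08,-4.5,0,0,0,1]]'; python3 -m crank '[[0,0,-0.2,0,0,0,1],[0,0,-0.3,0,0,0,1],[0,0,-0.3,0,0,0,1]]'
```

```text
time: 21.1
position: [595.7, 18.5, 161.0]
orientation: [[0.381, 0.924, -0.0], [0.924, -0.381, -0.0], [-0.0, -0.0, -1.0]]
wrist_force: [0.4, -0.2, 0.1]
finger_gap: 0.21
time: 21.4
position: [595.3, 18.2, 156.9]
orientation: [[0.382, 0.924, -0.002], [0.924, -0.382, -0.0], [-0.001, -0.001, -1.0]]
wrist_force: [0.3, -0.3, -0.8]
finger_gap: 0.211
```

```bash
python3 -m crank '[[-0.05,0.12,-0.1,0,0,0,1],[-0.05,0.12,-0.15,0,0,0,1],[-0.05,0.12,-0.15,0,0,0,1]]'
```

```text
time: 21.7
position: [594.6, 19.6, 155.3]
orientation: [[0.381, 0.924, -0.002], [0.924, -0.381, 0.0], [-0.001, -0.002, -1.0]]
wrist_force: [-2.3, 0.6, 2.0]
finger_gap: 0.211
```

Contact with the deck; release and retreat.

```bash
python3 -m crank '[[0,0,0,0,0,0,0.5],[0,0,0.1,0,0,0,0.1],[0,0,0.1,0,0,0,0],[0,0,0.1,0,0,0,0],[0,0,0.1,0,0,0,0],[0,0,2,0,0,0,0],[0,0,6,0,0,0,0],[0,0,10,0,0,0,0],[0,0,14,0,0,0,0],[0,0,17,0,0,0,0],[0,0,17,0,0,0,0]]'
python3 - <<'E'
from h import *
im,K=snap('wrist','w16.png'); s,Ks=snap('side','s16.png'); c,Kc=snap('scene','c16.png')
hsv=cv2.cvtColor(im,cv2.COLOR_BGR2HSV); m=cv2.inRange(hsv,(82,90,30),(100,255,255)); m[:,:180]=0
cn=max(cv2.findContours(m,cv2.RETR_EXTERNAL,cv2.CHAIN_APPROX_NONE)[0],key=cv2.contourArea)
e=cv2.fitEllipse(cn); P=atz(K,e[0],155); print(e,P,P-W(5,-8,155))
go((W(5,-8,300),down(-22.4)))
E
```

```text
time: 22.8
position: [596.7, 19.3, 331.3]
orientation: [[0.382, 0.924, 0.007], [0.924, -0.382, -0.001], [0.002, 0.007, -1.0]]
wrist_force: [0.3, 0.4, 0.8]
finger_gap: 0.5
((277.8441467285156, 189.4003448486328), (85.31281280517578, 86.5936050415039), 92.8329086303711) [595.40664524  19.68104626 155.        ] [0.07732747 0.18189328 0.        ]
row [ 0.1   0.   -2.39] [ 0.  -0.2  0. ] n>=0.5
t 22.95 pos [594.4  19.5 323.9] F [-0.1 -0.5  0.1] gap 0.5 q [-0.05  0.1   1.33 -0.    1.71  0.34]
```

View pics/w16.png

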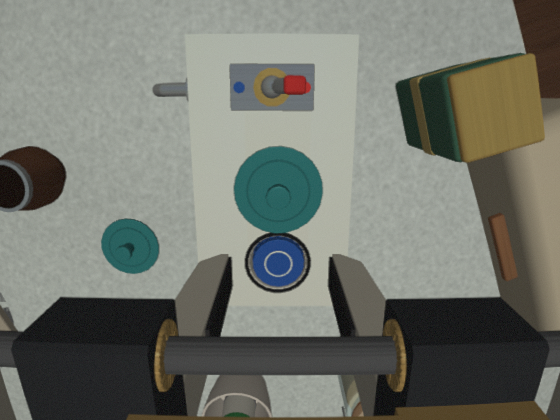

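View pics/s16.png

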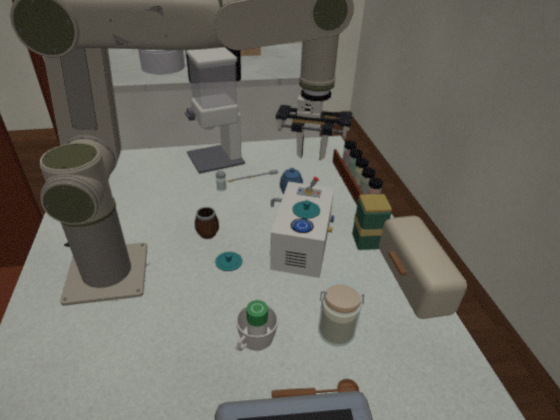

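View pics/c16.png

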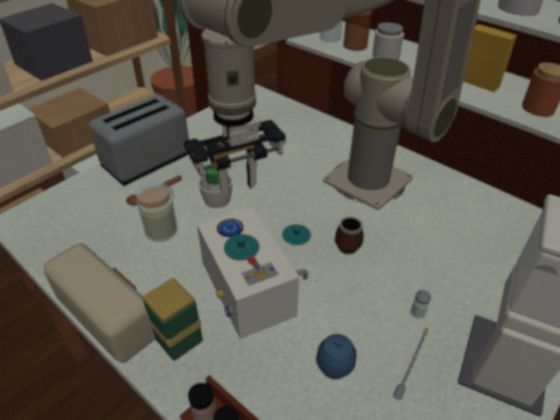

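```bash
python3 - <<'E'
from h import *
def red(im,box):
    hsv=cv2.cvtColor(im,cv2.COLOR_BGR2HSV); m=cv2.inRange(hsv,(0,140,60),(8,255,255))|cv2.inRange(hsv,(172,140,60),(180,255,255))
    z=np.zeros_like(m);x0,y0,x1,y1=box; z[y0:y1,x0:x1]=m[y0:y1,x0:x1]
    n,l,st,ce=cv2.connectedComponentsWithStats(z); i=1+np.argmax(st[1:,4]); return ce[i],st[i]
def pred(K,lean,ext):
    b=XP*np.sin(lean)+Z*np.cos(lean); t=np.cross(YP,b); pts=[]
    for d in (40,47):
        for sx in (-9,9):
            for sy in (-7,7): pts.append(proj(K,PIV+b*(d+ext)+t*sx+YP*sy))
    h=cv2.convexHull(np.array(pts,np.float32)); M=cv2.moments(h); x=h[:,0]; return np.round([M['m10']/M['m00'],M['m01']/M['m00']],1),np.round([*x.min(0),*x.max(0)])
K=eyes.get_calibration('wrist'); im=cv2.imread('pics/w16.png'); print('now',red(im,(250,60,330,120)))
for l in(.36,.42):
  for e in (0,4,8): print(l,e,pred(K,l,e))
Ks=eyes.get_calibration('side')
print('side',red(cv2.imread('pics/s16.png'),(305,170,325,200)))
for e in (0,4,8): print(e,pred(Ks,.42,e))
Kc=eyes.get_calibration('scene')
print('scene0',red(cv2.imread('pics/scene0.png'),(240,240,290,275)),pred(Kc,-.42,0))
print('scene',red(cv2.imread('pics/c16.png'),(240,250,280,290)))
for e in (0,4,8): print(e,pred(Kc,.42,e))
E
```

```text
now (array([295.63443396,  84.78301887]), array([284,  76,  27,  18, 424], dtype=int32))
0.36 0 (array([296.6,  78.6]), array([283.,  68., 310.,  89.], dtype=float32))
0.36 4 (array([298.8,  78.3]), array([285.,  67., 313.,  89.], dtype=float32))
0.36 8 (array([301.1,  78. ]), array([287.,  67., 315.,  89.], dtype=float32))
0.42 0 (array([299.9,  78.7]), array([287.,  68., 313.,  89.], dtype=float32))
0.42 4 (array([302.4,  78.4]), array([289.,  68., 316.,  89.], dtype=float32))
0.42 8 (array([305. ,  78.1]), array([291.,  67., 319.,  89.], dtype=float32))
side (array([315.75 , 178.875]), array([314, 178,   4,   3,   8], dtype=int32))
0 (array([315.6, 178. ]), array([312., 175., 319., 181.], dtype=float32))
4 (array([316.2, 177. ]), array([313., 174., 320., 180.], dtype=float32))
8 (array([316.9, 176.1]), array([313., 173., 320., 179.], dtype=float32))
scene0 (array([266.28571429, 255.04761905]), array([264, 253,   6,   5,  21], dtype=int32)) (array([266.3, 254.9]), array([261., 251., 272., 258.], dtype=float32))
scene (array([251.56666667, 259.8       ]), array([249, 257,   6,   6,  30], dtype=int32))
0 (array([251.2, 260.1]), array([246., 255., 257., 266.], dtype=float32))
4 (array([250.4, 259.2]), array([245., 254., 256., 265.], dtype=float32))
8 (array([249.7, 258.3]), array([244., 253., 255., 264.], dtype=float32))
```

```bash
python3 - <<'E'
from h import *
im,K=snap('wrist','w17.png')
hsv=cv2.cvtColor(im,cv2.COLOR_BGR2HSV); m=cv2.inRange(hsv,(0,140,60),(8,255,255))|cv2.inRange(hsv,(172,140,60),(180,255,255)); m[130:]=0; m[:,:250]=0; m[:,330:]=0
print(np.argwhere(m).mean(0)[::-1])
br=cv2.inRange(hsv,(15,90,60),(30,255,255)); br[130:]=0; br[:,:240]=0; br[:,310:]=0
cn=np.argwhere(br)[:,::-1]; print('brass',cn.min(0),cn.max(0))
U=np.array([proj(K,PIV-Z*3+16.5*(XP*np.cos(a)+YP*np.sin(a))) for a in np.linspace(0,6.3,99)]); print('pred brass',U.min(0),U.max(0))
bl=cv2.inRange(hsv,(100,130,50),(125,255,255)); bl[130:]=0; bl[:,:220]=0; bl[:,260:]=0
print('blue dot',np.argwhere(bl).mean(0)[::-1])
def pred(lean,ext):
    b=XP*np.sin(lean)+Z*np.cos(lean); t=np.cross(YP,b)
    h=cv2.convexHull(np.array([proj(K,PIV+b*(d+ext)+t*x+YP*y) for d in (40,47) for x in (-9,9) for y in (-7,7)],np.float32)); M=cv2.moments(h); return M['m10']/M['m00'],M['m01']/M['m00']
for l in (.36,.42): print(l,pred(l,0))
cv2.imwrite('pics/z17.png',cv2.resize(im[40:130,210:340],None,fx=5,fy=5,interpolation=2)); print(manip.sense()['time'])
E
```

```text
[300.75110132  82.41189427]
brass [257  66] [293 104]
pred brass [256.33685145  60.81134932] [296.04009926 101.97320277]
blue dot [242.05208333  84.97916667]
0.36 (296.63543282745627, 78.59119913812728)
0.42 (299.8922757547912, 78.67249498076424)
23.0
```

View pics/z17.png

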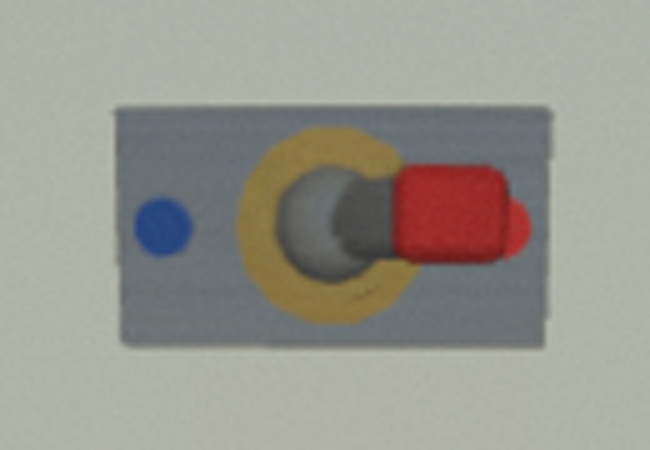

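```bash
python3 -c "
from station import manip
print(manip.sense()['wrist_force']); print(manip.sign_off())"
```

```text
[-0.43004823  0.2095214   0.34862535]
the job is handed in; nothing more can be done
None
```

The job was carried out in the order asked and handed in at about 23 s of robot time. No check was still failing when I handed it in.

- **Shut-off:** I pulled the toggle out, flipped it to the red-dot side and let it drop back in. The last wrist picture puts its tip within about 0.5 px, along the lean, of where it should be at 0.42 rad and fully seated. The side and scene pictures agree within about 1 px. One earlier wrist check read about 4 px off. The arm was still settling then, and a fresh picture cleared it.
- **Flip force:** The tool pushed against the toggle's end stop with about 20 N at the end of the flip. I eased off before releasing.
- **Green cartridge:** It popped out after a push of about 6 to 8 mm and pulled free. I lowered it gently into the white cup, where the pictures show it standing upright. The set-down force peaked at about 10 N.
- **Lid:** I used the teal lid farthest to the left, at y ≈ +332 mm beside the salt shaker. It covers the empty socket, measured within about 0.3 mm of its centre, though that reading came from the same still-settling picture.
- **Everything else:** The blue cartridge looks flush and still latched. I saw nothing else moved in the pictures, and the gripper was clear of everything at hand-in.

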